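# Lock the slicer's hand guard over its blade

## Robot

A 6-joint arm with a two-finger parallel gripper is mounted at the origin on a cart in front of the work surface, level with it; the furniture and walls round the work are solid. World frame = base frame: x ahead of the robot, y to its left, z up, the work surface at z = 0. Lengths are in m, angles in rad, forces in N, time in s.
With the tool pointing down it reaches from about 0.375 to 0.975 m from the base axis. Payload 3.8 kg.
Tool frame: the origin (TCP) lies at the very end of the fingers, on their centre line; the grasp point (between the pads) lies bot.hold_point_z behind it (bot.hold_point_z is the distance from the TCP to the grasp point, in m); z points along the fingers, y is the line along which they close (so a half turn about z gives the same grasp; the last joint's range is limited). The gripper opens to 85 mm and grips with 20 to 120 N. Pads are 22 mm wide; open, the fingers measure 114 mm over their backs; the gripper's body (76 mm by 85 mm) begins 54 mm behind the grasp point. The pads swing forward as they close: fully open they stand 13 mm farther back than shut.
Start: joints at [-1.221, 0.264, 1.604, -0, 1.274, -0.037], TCP at [0.255, -0.625, 0.231] pointing down, gripper open.
Joint ranges: [-2.63, 2.63], [-0.94, 2.18], [0.31, 2.57], [-1.31, 4.45], [0, 2.66], [-2.55, 2.55]. Speed limits (rad/s): [2.57, 2.57, 3.14, 3.14, 3.14, 3.14].

## Interface

Orientations are given as a rotation vector (axis times angle).
In Python, from workcell import bot gives the robot as it stands.
- The arm moves only by the shell command python3 jog.py 'ROWS' [OPENING] [FORCE]. ROWS is a JSON list that holds a single list of rows (three levels of brackets), with 1 to 5 rows, each of 4 numbers: dx, dy, dz in m, then a turn about the tool's z in rad; each row shifts and turns the commanded pose from where the row before left it, along the tool's axes as they then stand; what a row does not reach is not made up. A row lasts 1/8 s, in which the tool goes at most 0.0625 m and 0.188 rad, less where a joint would pass 70% of its speed; a pose out of reach is approached as far as the arm can. OPENING is the opening from 0.0 (shut) to 1.0 (fully open), set as the command begins (- or left out keeps the last). The fingers move at their own pace and stop on an object; FORCE is the grip in N (left out, the last holds). Time passes only in rows, so rows that do not move let the fingers close. It prints the time, the measured TCP pose, the force, the opening and the grip force at its end. Input that does not fit is refused with a message, and nothing moves.
- bot.read_state(): the state, without advancing time (a new reading comes with each control period).
- bot.read_camera(name): name is "scene" or "top" or "wrist"; returns the picture (400x640x3 uint8, red, green, blue); there is no depth.
- bot.camera_info(name): a dict with "intrinsics" (3x3 intrinsics, pixels), "extrinsics" (4x4, takes a point from camera to world coordinates). Camera axes: x right, y down, z forward; pixel columns grow to the right and rows downward; lengths in m; the calibration is good to about 2 mm. A picture is of the moment at which its call begins: read the wrist's pose just before it. camera_info takes no time and is no camera call; for the wrist camera it gives the pose at the moment of the call.
- bot.finish_job(): hands the job in; it is judged then, once.
The state is a dict: "time": time; "q": joint angles; "joint_vel": joint speeds; "joint_torque": joint torques, N m; "tool_pos": TCP position; "tcp_rot": TCP orientation; "wrist_force": force on the tool from outside, world axes, zero at the start; "torque": the same for the moment, N m; "width": opening from 0.0 (shut) to 1.0 (fully open); "grip_force": force on a finger pad.
Only numpy, scipy, OpenCV 4.12 (cv2) and the standard library are available. Lean on these libraries where they do the work, as an engineer would, in place of code of your own. Each camera call takes 0.05 s, during which the arm holds its last target. There are 200 camera calls.

## Task

Make the vegetable slicer safe to put away: press its orange spring catch down with the fingertips and, keeping it down, push the green hand guard by its wing over the catch; then push the guard on to the end of its run above the blade until the catch has sprung up behind it and locks it. Only press and push, without great force, and keep off the guard's knob: do not ram the guard against the raised catch, do not lift, tip or shove the slicer along, and leave the things around it where they are.

Things in the scene. Friction and masses are not known exactly. Their poses are not given: they have to be found in the camera images.
- slicer: Vegetable slicer: white frame on a clear catch box, steel deck, 270 mm long, 146 mm wide, rail tops 80 mm and knob of the guard 137 mm high; 1.9 kg, loose on rubber feet. Origin: centre of underside. x: the way the guard must slide, from the end with the white carrying loop towards the blade (across the deck at x = 36 mm); y: out of the side with the catch; z up.
- catch_pad: Orange spring catch beside the rail: a ribbed bar, 64 mm along x, 22 mm along y, pressed from above anywhere along it that the wing leaves free. Origin: centre of its top face, at x = -43, y = 72, z = 86 mm of the slicer when up; axes as the slicer's. It moves straight down; the ledge below is 18 mm under its raised top.
- catch_nose (a point): Centre of the top of the catch's nose, part of the orange catch: 14 mm along x, at the pad's +x end (25 mm ahead of the pad's origin), jutting inwards across the rail, top level with the pad. Raised, it stands 5 mm into the path of the guard's shoe.
- catch (a joint): Spring catch, m pressed down: 0 up, 0.010 at its stop. The spring gives about 1.7 N at the start, 5.3 N at the stop. Below 0.005 the nose stops the guard; press to 0.007 or more to be clear. It springs up by itself when nothing keeps it down.
- guard_wing: Wing of the green hand guard: upright tab, 24 mm wide (y), 28 mm high, out over the catch pad, lower edge 3 mm above the raised pad. Origin: middle of the lower edge of its flat rear face, which looks along -x: push there towards +x. Axes as the slicer's. Behind it, above the pad, there is free room for closed fingers. The guard's shoe, inboard of it, spans x = -52 to 12 mm of this frame.
- guard (a joint): Hand guard (plate, palm knob, shoe, wing), m along the slicer's x; captive on the rails. Starts at 0.004 to 0.016; the shoe meets the raised nose at 0.020; from 0.024 it covers the pressed nose and keeps it down by itself; at 0.098 it has passed and the nose springs up behind it; end stop at 0.106. 2 to 6 N slide it.
- guard_knob: Round green palm knob on top of the hand guard, 82 mm wide at the foot, 54 mm at the head, 46 mm high, graspable but to be kept off. Origin: centre of its foot, 78 mm inboard (-y) of the wing and about 20 mm behind (-x) the wing's rear face.
- peeler: Yellow vegetable peeler, 170 x 25 x 18 mm, lying flat; origin at the centre of its underside; leave it.
- soap_dish: Round pressed-glass dish, 112 mm wide, 24 mm high; origin at the centre of its underside; leave it.
- spice_a: Spice jar with red cap and dark label, 45 mm wide, 106 mm high, upright; origin at the centre of its underside; leave it.
- spice_b: Spice jar with red cap and green label, 45 mm wide, 106 mm high, upright; origin at the centre of its underside; leave it.
- salt_shaker: Glass salt shaker, 44 mm wide, 90 mm high, upright; origin at the centre of its underside; leave it.
- water_glass: Clear water glass, 80 mm wide, 91 mm high, upright; origin at the centre of its underside; leave it.
- scissors: Blue-handled kitchen scissors, 98 x 207 x 10 mm, lying flat; origin near the middle of the underside; leave it.

How it is judged:
By the outcome, as a careful person would: the job done as asked, in the order asked, and still so for the second after the job is handed in, with the robot touching nothing.
It also fails if it takes over 35 s, if anything falls off the work surface, if the arm or the gripper's body presses on something with over 40 N, if the wrist force passes 120 N, or if a joint passes its speed limit or range.

## Working session

There is one attempt and no reset: what is moved stays moved. The work goes in short steps, Python scripts to look and compute and a shell command to move; the robot and the scene stay as the last step left them, time stands still between calls to the robot, and variables do not carry over. Pictures are saved under pics/ and viewed, at most 11 in all, crops included, and the job is handed in when it is done.

```bash
ls; mkdir -p pics; python3 - <<'E'
from workcell import bot
import cv2,numpy as np
for n in ("scene","top"):
    im=bot.read_camera(n); cv2.imwrite(f"pics/{n}0.png",im[:,:,::-1])
    ci=bot.camera_info(n); print(n,np.round(ci["intrinsics"],1).tolist(),np.round(ci["extrinsics"],4).tolist())
s=bot.read_state(); print(s["time"],s["tool_pos"],s["tcp_rot"],s["width"],bot.hold_point_z)
E
```

```text
jog.py
pics
workcell.py
scene [[478.1, 0.0, 326.7], [0.0, 478.1, 201.2], [0.0, 0.0, 1.0]] [[-0.7324, -0.2921, 0.615, -0.2308], [-0.6806, 0.3406, -0.6487, 0.8698], [-0.02, -0.8937, -0.4482, 0.6869], [0.0, 0.0, 0.0, 1.0]]
top [[498.3, 0.0, 315.9], [0.0, 498.3, 197.4], [0.0, 0.0, 1.0]] [[0.0024, -0.984, 0.178, 0.3667], [-0.9999, -0.0005, 0.0108, -0.0383], [-0.0105, -0.178, -0.984, 1.5283], [0.0, 0.0, 0.0, 1.0]]
0.1 [ 0.25440196 -0.62447584  0.23003887] [-3.08094958e+00 -6.03427240e-01  5.25203266e-04] 0.9974783652325925 0.0187
```

View pics/scene0.png

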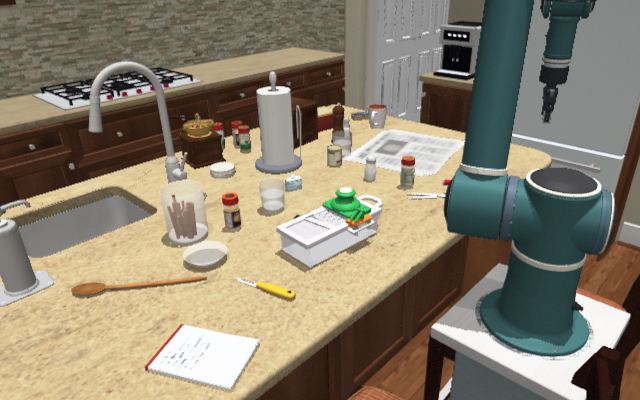

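View pics/top0.png

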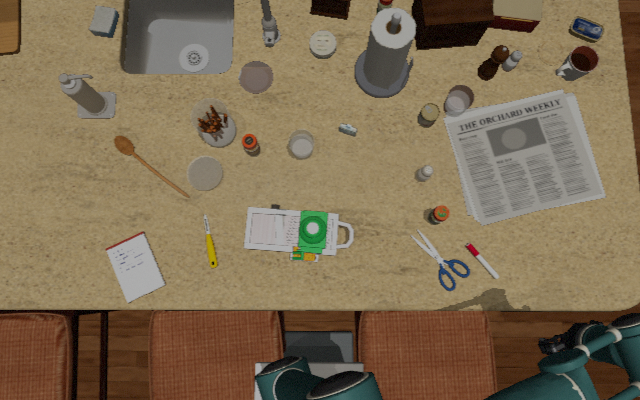

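The slicer is at about (300,232) in top, with its loop to the right (-y) and the orange catch at about (305,255) on the robot's side, so the guard slides towards world +y.

```bash
cat > h.py <<'E'
from workcell import bot
import cv2,numpy as np
def ray(n,uv,ci=None):
    ci=ci or bot.camera_info(n);K=ci["intrinsics"];T=np.array(ci["extrinsics"])
    d=T[:3,:3]@np.linalg.solve(np.array(K),[uv[0],uv[1],1.]);return T[:3,3],d
def onz(n,uv,z,ci=None):
    o,d=ray(n,uv,ci);return o+d*(z-o[2])/d[2]
def mask(im,c):
    h=cv2.cvtColor(im,cv2.COLOR_RGB2HSV)
    lo,hi={"o":((8,150,120),(24,255,255)),"g":((50,120,60),(80,255,255))}[c]
    return cv2.inRange(h,lo,hi)
def blobs(im,c,roi):
    u0,v0,u1,v1=roi;m=np.zeros(im.shape[:2],np.uint8);m[v0:v1,u0:u1]=mask(im,c)[v0:v1,u0:u1]
    return m
E
python3 - <<'E'
from h import *
a=cv2.imread("pics/top0.png")[:,:,::-1].copy();b=cv2.imread("pics/scene0.png")[:,:,::-1].copy()
A=cv2.resize(a[195:275,235:365],None,fx=6,fy=6,interpolation=cv2.INTER_CUBIC)
B=cv2.resize(b[180:265,270:390],None,fx=6,fy=6,interpolation=cv2.INTER_CUBIC)
cv2.imwrite("pics/topc.png",A[:,:,::-1]);cv2.imwrite("pics/scenec.png",B[:,:,::-1])
m=blobs(a,"o",(280,240,335,275));v,u=np.nonzero(m);print("orange",u.min(),u.max(),v.min(),v.max(),len(u))
print(onz("top",(u.mean(),v.mean()),.086),onz("top",(u.min(),v.mean()),.086),onz("top",(u.max(),v.mean()),.086))
E
```

```text
orange 294 314 247 260 114
[0.45786419 0.00757009 0.086     ] [0.45780603 0.04032355 0.086     ] [ 0.45790841 -0.01733231  0.086     ]
```

View pics/topc.png

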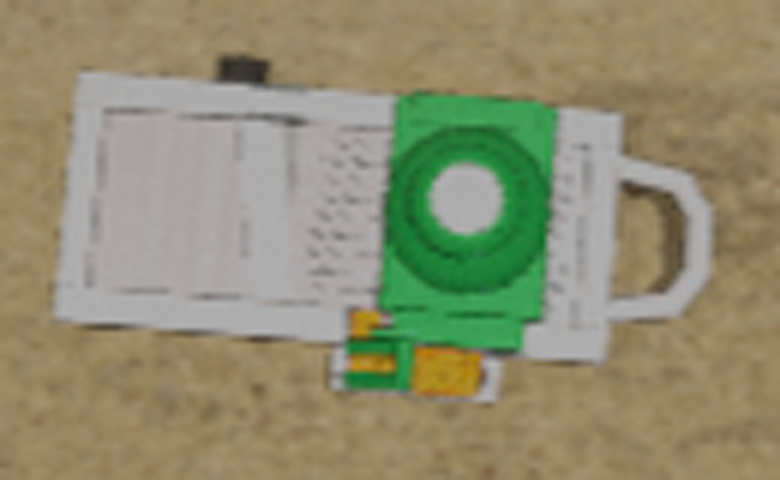

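View pics/scenec.png

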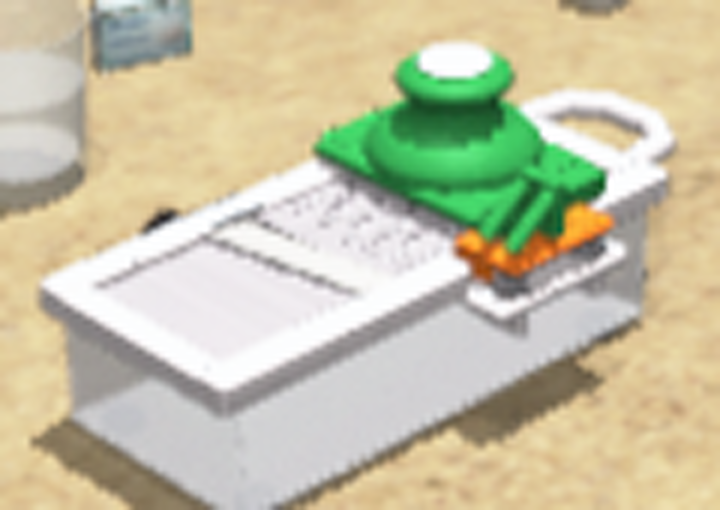

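The top crop shows the frame corners at crop px (80,72), (620,115), (603,362) and (55,320). The wing's rear face is at about x=412, y 335–390, with free orange pad behind it to about x=480. In the scene crop the wing stands over the orange pad with open room behind it.

```bash
cat >> h.py <<'E'
def pose():
    c=np.array([(80,72),(620,115),(603,362),(55,320)],float)
    P=np.array([onz("top",((u+.5)/6-.5+235,(v+.5)/6-.5+195),.08) for u,v in c])
    x=(P[0]+P[3]-P[1]-P[2])/2;L=np.linalg.norm(x);W=np.linalg.norm((P[0]+P[1]-P[2]-P[3])/2)
    x/=L;o=P.mean(0);o[2]=0;y=np.cross([0,0,1],x)
    return o,x,y,L,W
E
python3 - <<'E'
from h import *
from scipy.spatial.transform import Rotation as R
o,x,y,L,W=pose();print("o",o,"x",x,np.degrees(np.arctan2(x[1],x[0])),L,W)
cp=lambda u,v,z:onz("top",((u+.5)/6-.5+235,(v+.5)/6-.5+195),z)
for n,(u,v,z) in dict(wing_back=(412,365,.11),wing_front=(345,365,.1),pad_end=(480,370,.086),padmid=(447,372,.086),padlow=(447,394,.086),nose=(365,322,.086),knob=(466,198,.137),ledge_l=(332,385,.068),ledge_r=(498,400,.068)).items():
    p=cp(u,v,z);d=p-o;print(n,p.round(4),"slicer",round(d@x,4),round(d@y,4))
s=bot.read_state();M=R.from_rotvec(s["tcp_rot"]).as_matrix();print(M.round(3),s["q"],s["wrist_force"])
E
```

```text
o [0.53004332 0.04992568 0.        ] x [0.07687148 0.99704101 0.        ] 85.59123956068422 0.26594120389468173 0.12129145479027878
wing_back [0.4562 0.0128 0.11  ] slicer -0.0427 0.0708
wing_front [0.4567 0.045  0.1   ] slicer -0.0105 0.0727
pad_end [ 0.4554 -0.019   0.086 ] slicer -0.0745 0.0692
padmid [ 0.4544 -0.0032  0.086 ] slicer -0.0588 0.0714
padlow [ 0.4439 -0.0032  0.086 ] slicer -0.0596 0.0818
nose [0.4783 0.0364 0.086 ] slicer -0.0174 0.0506
knob [ 0.5323 -0.0129  0.137 ] slicer -0.0625 -0.0071
ledge_l [0.4491 0.0531 0.068 ] slicer -0.003 0.081
ledge_r [ 0.442  -0.0276  0.068 ] slicer -0.084 0.0818
[[ 0.926  0.377 -0.001]
 [ 0.377 -0.926  0.002]
 [ 0.    -0.002 -1.   ]] [-1.22087405e+00  2.64713938e-01  1.60528066e+00 -2.28097978e-06
  1.27373070e+00 -3.68956191e-02] [-0.19787139 -0.12193283 -0.66399268]
```

Everything agrees with the given sizes: the pad end is at -0.0745 (expected -0.075), and the knob sits 20 mm behind the wing and 78 mm inboard. The guard is at about -0.043. I'll move above the free pad, fingers shut.

```bash
python3 jog.py '[[[0.037, -0.045, 0, 0], [0.037, -0.045, 0, 0], [0.037, -0.045, 0, 0], [0.037, -0.045, 0, 0], [0.037, -0.045, 0, 0]]]' 0.0 20
python3 jog.py '[[[0.037, -0.045, 0, 0], [0.037, -0.045, 0, 0], [0.037, -0.045, 0, 0], [0.037, -0.045, 0, 0], [0, 0, 0, 0.154]]]'
python3 jog.py '[[[0, 0, 0, 0.155], [0, 0, 0, 0.155], [0, 0, 0, 0]]]'
cat >> h.py <<'E'
from scipy.spatial.transform import Rotation as R
def goto(sx,sy,z):
    o,x,y,_,_=pose();s=bot.read_state();M=R.from_rotvec(s["tcp_rot"]).as_matrix();p=np.array(s["tool_pos"])
    t=o+x*sx+y*sy+np.array([0,0,z]);d=p-o
    print("t",s["time"],"slicer",(d@x).round(4),(d@y).round(4),p[2].round(4),"delta tool",(M.T@(t-p)).round(4),"turn",(-np.arctan2(np.cross(M[:2,0],-y[:2]),M[:2,0]@-y[:2])).round(3),"tilt",M[:,2].round(3),"F",np.round(s["wrist_force"],2))
E
python3 -c "
from h import *
goto(-.0615,.076,.13)"
```

```text
time: 0.72
tool_pos: [0.3411, -0.3449, 0.2308]
tcp_rot: [-3.083, -0.603, 0.0]
wrist_force: [0.9, 0.7, 0.6]
width: 0.006
grip_force: 0.0
time: 1.35
tool_pos: [0.4107, -0.1205, 0.2309]
tcp_rot: [-3.118, -0.369, 0.0]
wrist_force: [0.3, -0.5, -0.2]
width: -0.001
grip_force: 0.0
time: 1.72
tool_pos: [0.4099, -0.1242, 0.2309]
tcp_rot: [-3.139, 0.118, 0.001]
wrist_force: [-0.4, -0.7, -0.5]
width: -0.003
grip_force: 0.0
t 1.725 slicer -0.1828 0.1064 0.2309 delta tool [ 0.0307 -0.1212  0.1009] turn 0.002 tilt [-0.001  0.    -1.   ] F [-0.4  -0.73 -0.5 ]
```

```bash
python3 jog.py '[[[0.010, -0.040, 0.02, 0], [0.010, -0.040, 0.02, 0], [0.010, -0.041, 0.02, 0], [0, 0, 0.01, 0], [0, 0, 0, 0]]]'
python3 - <<'E'
from h import *
goto(-.0615,.076,.125)
a=bot.read_camera("wrist");b=bot.read_camera("scene")[170:270,270:400]
b=cv2.resize(b,(520,400));a=cv2.resize(a,None,fx=.4375,fy=.4375) if 0 else a
cv2.imwrite("pics/w1.png",a[:,:,::-1]);cv2.imwrite("pics/s1.png",b[:,:,::-1])
E
```

```text
time: 2.35
tool_pos: [0.4485, -0.0064, 0.1602]
tcp_rot: [3.139, -0.118, -0.004]
wrist_force: [-0.1, -0.8, -0.7]
width: 0.002
grip_force: 0.0
t 2.35 slicer -0.0624 0.077 0.1602 delta tool [ 0.0011 -0.0009  0.0352] turn 0.002 tilt [-0.003 -0.    -1.   ] F [-0.05 -0.81 -0.67]
```

View pics/w1.png

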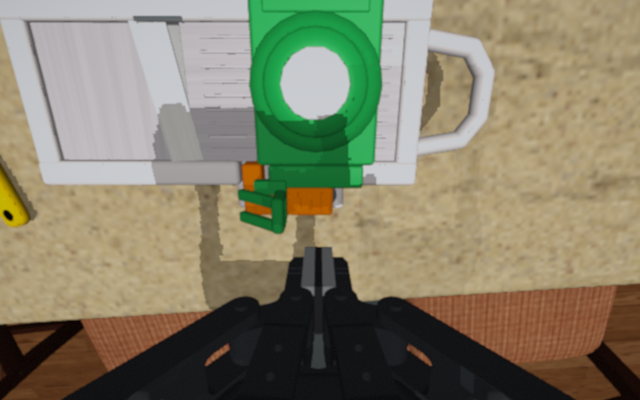

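View pics/s1.png

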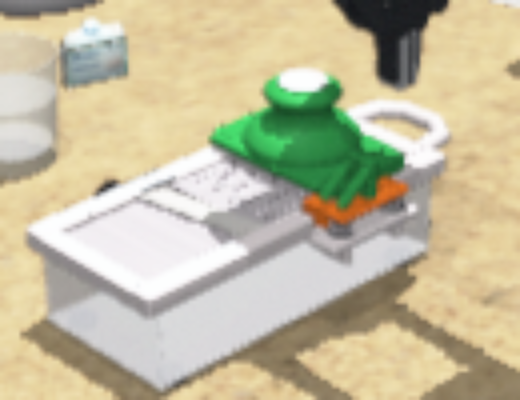

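The wrist view shows the wing's rear face at about u=287, v 185–230. The free pad runs from there to u≈333 (v 188–214), and the guard plate's tab ends at v≈187. The scene view shows the fingers hanging above and behind the wing.

```bash
python3 - <<'E'
from h import *
o,x,y,_,_=pose()
for n,(u,v,z) in dict(wingtop=(287,205,.117),padend=(333,200,.086),padouter=(310,214,.086),padwing=(288,200,.089),plate=(362,186,.09),nose=(241,175,.086),wingouter=(280,232,.115)).items():
    p=onz("wrist",(u,v),z);d=p-o;print(n,p.round(4),(d@x).round(4),(d@y).round(4))
E
```

```text
wingtop [0.4661 0.0113 0.117 ] -0.0434 0.0608
padend [ 0.4567 -0.018   0.086 ] -0.0733 0.0679
padouter [ 0.4473 -0.0006  0.086 ] -0.0568 0.0786
padwing [0.4602 0.0138 0.089 ] -0.0414 0.0668
plate [ 0.4667 -0.0386  0.09  ] -0.0931 0.0563
nose [0.4801 0.0449 0.086 ] -0.0088 0.0494
wingouter [0.4475 0.018  0.115 ] -0.0382 0.0798
```

```bash
python3 jog.py '[[[0.004, 0, 0.02, 0], [0, 0, 0.02, 0], [0, 0, 0.015, 0], [0, 0, 0.005, 0], [0, 0, 0, 0]]]'
python3 jog.py '[[[0, 0, 0.005, 0], [0, 0, 0.005, 0], [0, 0, 0.002, 0], [0, 0, 0, 0]]]'
python3 -c "
from h import *
goto(-.0615,.073,.078)"
```

```text
time: 3.08
tool_pos: [0.4535, -0.0067, 0.1014]
tcp_rot: [3.139, -0.122, 0.0]
wrist_force: [0.2, 0.2, 0.0]
width: 0.002
grip_force: 0.0
time: 3.58
tool_pos: [0.4533, -0.0063, 0.0891]
tcp_rot: [-3.139, 0.121, 0.001]
wrist_force: [-1.0, -0.2, -0.2]
width: -0.002
grip_force: 0.0
t 3.575 slicer -0.062 0.0722 0.0891 delta tool [-0.0008 -0.0005  0.0111] turn -0.0 tilt [-0.  0. -1.] F [-1.05 -0.25 -0.24]
```

```bash
python3 jog.py '[[[0, 0, 0.003, 0], [0, 0, 0.002, 0], [0, 0, 0, 0]]]' | sed -n 1,4p
python3 jog.py '[[[0, 0, 0.002, 0], [0, 0, 0.002, 0], [0, 0, 0, 0]]]'| sed -n 1,4p
python3 -c "
from h import *
goto(-.0615,.073,.078)"
```

```text
time: 3.95
tool_pos: [0.4537, -0.0064, 0.0844]
tcp_rot: [-3.139, 0.121, -0.001]
wrist_force: [0.7, -0.1, 1.9]
time: 4.32
tool_pos: [0.4538, -0.0064, 0.0804]
tcp_rot: [3.139, -0.121, 0.001]
wrist_force: [0.2, -0.3, 3.7]
t 4.325 slicer -0.062 0.0717 0.0804 delta tool [-0.0013 -0.0005  0.0024] turn -0.0 tilt [ 0.001 -0.    -1.   ] F [ 0.21 -0.35  3.74]
```

```bash
python3 jog.py '[[[0, 0, 0.002, 0], [0, 0, 0.001, 0], [0, 0, 0, 0], [0, 0, 0, 0]]]'| sed -n 1,4p
python3 -c "
from h import *
goto(-.0615,.073,.078)"
python3 jog.py '[[[0, -0.001, 0, 0], [0, -0.001, 0, 0], [0, -0.001, 0, 0], [0, 0, 0, 0]]]'| sed -n 1,4p
```

```text
time: 4.82
tool_pos: [0.4537, -0.0064, 0.0775]
tcp_rot: [3.139, -0.121, 0.001]
wrist_force: [1.8, 0.9, 4.0]
t 4.825 slicer -0.0621 0.0718 0.0775 delta tool [-0.0012 -0.0006 -0.0005] turn -0.0 tilt [ 0. -0. -1.] F [1.78 0.87 3.96]
time: 5.32
tool_pos: [0.4536, -0.0035, 0.0772]
tcp_rot: [3.139, -0.121, -0.0]
wrist_force: [-0.1, -2.4, 4.7]
```

```bash
for i in 1 2; do python3 jog.py '[[[0, -0.0015, 0, 0], [0, -0.0015, 0, 0], [0, -0.0015, 0, 0], [0, 0, 0, 0]]]'| sed -n 1,4p; done
python3 - <<'E'
from h import *
goto(-.0615,.073,.078)
a=bot.read_camera("wrist");b=bot.read_camera("scene")[170:270,270:400]
b=cv2.resize(b,(520,400))
A=cv2.resize(a[100:300,200:440],None,fx=2,fy=2)
cv2.imwrite("pics/w2.png",cv2.copyMakeBorder(A,0,0,0,0,0)[:,:,::-1]);cv2.imwrite("pics/s2.png",b[:,:,::-1])
E
```

```text
time: 5.82
tool_pos: [0.454, 0.0012, 0.0773]
tcp_rot: [-3.139, 0.121, 0.0]
wrist_force: [-0.1, -3.4, 5.5]
time: 6.32
tool_pos: [0.4544, 0.0057, 0.0773]
tcp_rot: [-3.139, 0.121, 0.0]
wrist_force: [0.1, -3.6, 5.8]
t 6.325 slicer -0.0499 0.0721 0.0773 delta tool [-0.0009  0.0116 -0.0007] turn -0.0 tilt [-0.  0. -1.] F [ 0.1  -3.6   5.83]
```

View pics/w2.png

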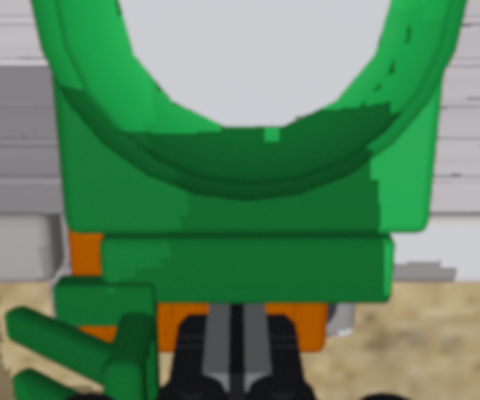

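Wrist crop: the wing's rear face is at crop u≈155 and the fingers press the pad at u 175–305. There is a small gap or only just contact.

```bash
python3 - <<'E'
from h import *
o,x,y,_,_=pose()
for n,(u,v,z) in dict(wingtop=(155,330,.117),wingtab=(155,285,.117),wingbase=(157,340,.089),padend=(325,340,.077),fingL=(177,330,.095),fingR=(302,330,.095),nose=(70,250,.077)).items():
    p=onz("wrist",(200+u/2,100+v/2),z);d=p-o;print(n,p.round(4),(d@x).round(4),(d@y).round(4))
E
```

```text
wingtop [0.4773 0.019  0.117 ] -0.0349 0.0502
wingtab [0.4862 0.0179 0.117 ] -0.0353 0.0413
wingbase [0.4589 0.024  0.089 ] -0.0313 0.069
padend [ 0.4486 -0.016   0.077 ] -0.072 0.0761
fingL [0.4645 0.0183 0.095 ] -0.0366 0.0629
fingR [ 0.4624 -0.009   0.095 ] -0.064 0.0629
nose [0.4779 0.0443 0.077 ] -0.0096 0.0515
```

```bash
for i in 1 2; do python3 jog.py '[[[0, -0.0015, 0, 0], [0, -0.0015, 0, 0], [0, -0.0015, 0, 0], [0, 0, 0, 0]]]'| sed -n 1,4p; done
python3 - <<'E'
from h import *
goto(-.0615,.073,.078)
a=bot.read_camera("wrist");A=cv2.resize(a[180:300,200:440],None,fx=3,fy=3)
b=bot.read_camera("scene")[175:265,270:390];B=cv2.resize(b,(720,540),interpolation=cv2.INTER_CUBIC)[:,:]
S=np.vstack([cv2.resize(A,(480,240)),cv2.resize(B,(480,360))])
cv2.imwrite("pics/w3.png",S[:,:,::-1])
E
```

```text
time: 6.92
tool_pos: [0.4547, 0.0101, 0.0773]
tcp_rot: [-3.139, 0.121, 0.0]
wrist_force: [-1.8, -3.8, 5.1]
time: 7.42
tool_pos: [0.455, 0.0146, 0.0773]
tcp_rot: [-3.139, 0.121, 0.0]
wrist_force: [-0.7, -4.4, 5.0]
t 7.425 slicer -0.0409 0.0721 0.0773 delta tool [-0.0009  0.0206 -0.0007] turn -0.0 tilt [-0.  0. -1.] F [-0.72 -4.36  5.02]
```

View pics/w3.png

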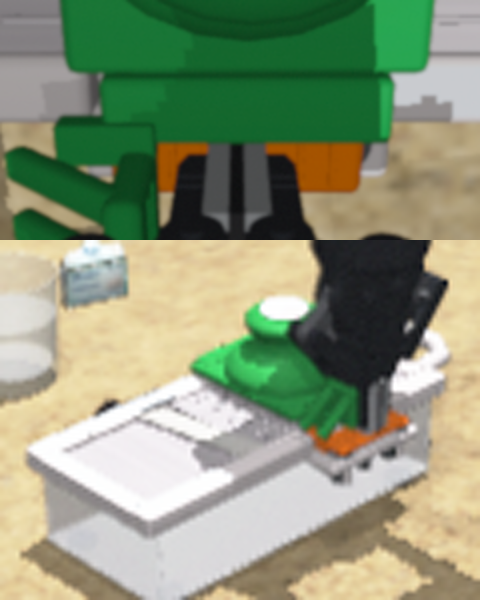

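In both pictures the guard has moved with the fingers and the shoe covers the pressed nose, whose tip is no longer visible. The finger front edge gives g ≥ 0.030. I'll push a little further, back off slightly, rise clear of the pad, then push on by the wing.

```bash
python3 jog.py '[[[0, -0.0015, 0, 0], [0, -0.0015, 0, 0], [0, -0.0015, 0, 0], [0, 0, 0, 0]]]'| sed -n 1,4p
python3 jog.py '[[[0, 0.002, 0, 0], [0, 0, -0.008, 0], [0, 0, -0.010, 0], [0, 0, -0.002, 0], [0, 0, 0, 0]]]'| sed -n 1,4p
python3 jog.py '[[[0, -0.002, 0, 0], [0, -0.003, 0, 0], [0, -0.004, 0, 0], [0, -0.004, 0, 0], [0, -0.004, 0, 0]]]'| sed -n 1,4p
python3 -c "
from h import *
goto(.035,.072,.097)"
```

```text
time: 8.02
tool_pos: [0.4553, 0.0191, 0.0773]
tcp_rot: [-3.139, 0.121, 0.0]
wrist_force: [-0.5, -3.7, 4.3]
time: 8.65
tool_pos: [0.4552, 0.017, 0.0974]
tcp_rot: [-3.139, 0.121, -0.0]
wrist_force: [0.1, 0.2, 0.8]
time: 9.28
tool_pos: [0.4563, 0.034, 0.097]
tcp_rot: [3.139, -0.121, -0.001]
wrist_force: [0.0, -3.8, -0.8]
t 9.275 slicer -0.0216 0.0723 0.097 delta tool [ 0.0003 -0.0566 -0.0001] turn -0.0 tilt [-0.001 -0.001 -1.   ] F [ 0.01 -3.78 -0.83]
```

```bash
python3 jog.py '[[[0, -0.005, 0, 0], [0, -0.005, 0, 0], [0, -0.005, 0, 0], [0, -0.005, 0, 0], [0, -0.005, 0, 0]]]'| sed -n 1,4p
python3 jog.py '[[[0, -0.005, 0, 0], [0, -0.005, 0, 0], [0, -0.005, 0, 0], [0, -0.003, 0, 0], [0, 0, 0, 0]]]'| sed -n 1,4p
python3 -c "
from h import *
goto(.035,.072,.097)"
```

```text
time: 9.9
tool_pos: [0.4583, 0.0592, 0.0971]
tcp_rot: [3.139, -0.121, -0.001]
wrist_force: [-1.1, -2.8, -2.6]
time: 10.52
tool_pos: [0.4602, 0.0774, 0.0975]
tcp_rot: [-3.138, 0.121, -0.001]
wrist_force: [-1.5, -1.1, -1.0]
t 10.525 slicer 0.022 0.0718 0.0975 delta tool [-0.0002 -0.013   0.0005] turn -0.0 tilt [ 0.     0.001 -1.   ] F [-1.49 -1.08 -1.04]
```

```bash
for i in 1 2 3; do python3 jog.py '[[[0, -0.002, 0, 0], [0, -0.002, 0, 0], [0, 0, 0, 0]]]'| sed -n '2p;4p'; done
python3 - <<'E'
from h import *
a=bot.read_camera("scene")[175:265,270:390]
cv2.imwrite("pics/s4.png",cv2.resize(a,(640,480),interpolation=cv2.INTER_CUBIC)[:,:,::-1])
goto(.035,.072,.097)
E
```

```text
tool_pos: [0.4605, 0.081, 0.0976]
wrist_force: [-1.6, -3.2, 0.8]
tool_pos: [0.4608, 0.0853, 0.0975]
wrist_force: [-0.2, -1.3, 0.4]
tool_pos: [0.4611, 0.0892, 0.0974]
wrist_force: [-0.4, 0.6, 0.4]
t 11.7 slicer 0.0338 0.0717 0.0973 delta tool [-0.0003 -0.0012  0.0003] turn -0.0 tilt [ 0.001  0.001 -1.   ] F [ 0.62 -1.14  0.02]
```

View pics/s4.png

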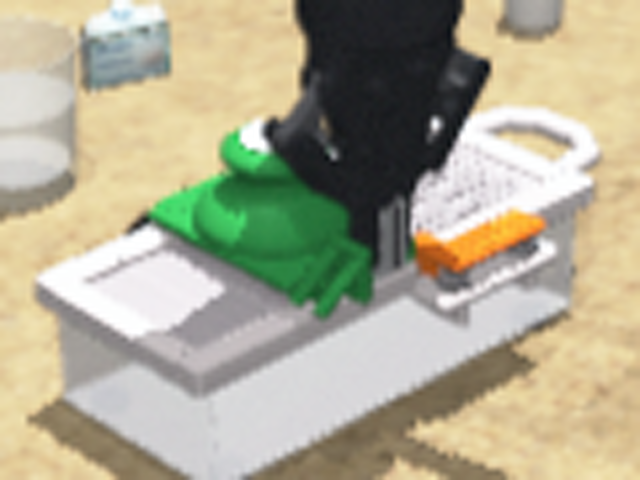

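The catch appears to be up again behind the guard (orange at 420–540, 215–270). I'll push gently until the end stop is felt.

```bash
for i in 1 2; do python3 jog.py '[[[0, -0.001, 0, 0], [0, -0.001, 0, 0], [0, 0, 0, 0]]]'| sed -n '2p;4p'; done
```

```text
tool_pos: [0.4612, 0.0908, 0.0973]
wrist_force: [0.9, 0.5, -0.5]
tool_pos: [0.4613, 0.0928, 0.0974]
wrist_force: [2.3, -1.6, -0.2]
```

```bash
for i in 1 2; do python3 jog.py '[[[0, -0.001, 0, 0], [0, -0.001, 0, 0], [0, 0, 0, 0]]]'| sed -n '2p;4p'; done
python3 - <<'E'
from h import *
goto(.035,.072,.097)
a=bot.read_camera("wrist");b=bot.read_camera("top")
cv2.imwrite("pics/w5.png",np.vstack([cv2.resize(a[100:300,160:480],(480,300)),cv2.resize(b[200:270,240:352],(480,300),interpolation=cv2.INTER_CUBIC)])[:,:,::-1])
E
```

```text
tool_pos: [0.4613, 0.093, 0.0974]
wrist_force: [0.5, -9.8, 2.9]
tool_pos: [0.4613, 0.0932, 0.0974]
wrist_force: [0.2, -16.3, 3.1]
t 13.2 slicer 0.0378 0.0718 0.0974 delta tool [-0.0002  0.0028  0.0004] turn 0.002 tilt [-0.001 -0.007 -1.   ] F [  0.18 -16.26   3.12]
```

View pics/w5.png

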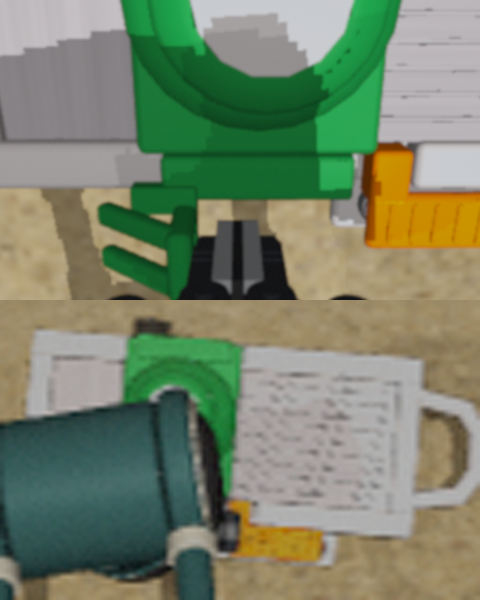

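The end stop was felt (16 N, no motion), and the nose stands up behind the guard's shoe. I'll back off, lift and check.

```bash
python3 jog.py '[[[0, 0.006, 0, 0], [-0.002, 0.006, 0, 0], [0, 0, -0.02, 0], [0, 0, -0.04, 0], [0, 0, -0.05, 0]]]'| sed -n '1,4p'
python3 jog.py '[[[-0.02, 0.05, -0.03, 0], [-0.02, 0.06, 0, 0], [-0.01, 0.06, 0, 0], [0, 0.06, 0, 0], [0, 0, 0, 0]]]'| sed -n '1,4p'
python3 - <<'E'
from h import *
b=bot.read_camera("top");c=bot.read_camera("scene")
A=cv2.resize(b[195:275,235:365],None,fx=4,fy=4,interpolation=cv2.INTER_CUBIC)
B=cv2.resize(c[180:265,270:390],(520,280),interpolation=cv2.INTER_CUBIC)
cv2.imwrite("pics/f.png",np.vstack([A,B[:, :520]])[:,:,::-1])
E
```

```text
time: 13.92
tool_pos: [0.457, 0.0852, 0.207]
tcp_rot: [-3.139, 0.121, 0.006]
wrist_force: [1.1, 0.0, 0.8]
time: 14.55
tool_pos: [0.3903, -0.143, 0.2373]
tcp_rot: [3.138, -0.132, 0.0]
wrist_force: [0.5, -0.4, 0.3]
```

View pics/f.png

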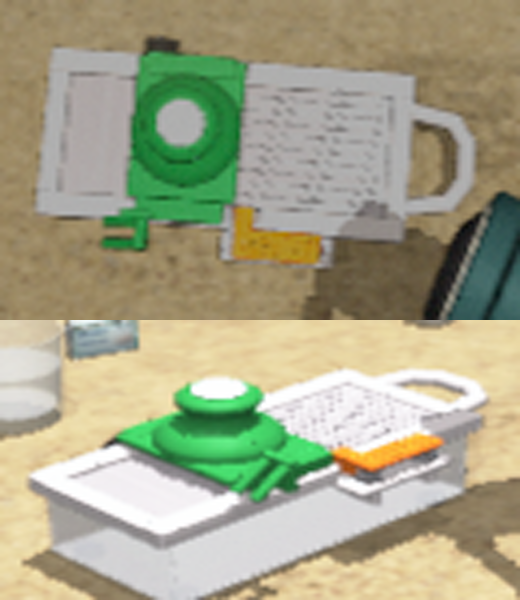

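The guard is at its end with the catch up behind it. The frame's corners are where they were: (53,48) in the 4x crop matches (80,72) in the 6x crop.

```bash
python3 -c "
from workcell import bot
print(bot.finish_job())"
```

```text
the job is handed in; nothing more can be done
None
```

The guard is at its end stop above the blade with the orange catch sprung up behind it, the slicer's frame has not visibly moved in the top view, and the job was handed in at about 14.6 s.

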